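Hang the bell on the swinging hook

TASK

The pendant hook on the stand is still swinging: first steady it gently with a touch from one side until it hangs still and plumb. Then pass its upturned tip through the eye in the lug of the unglazed bell, let the bell's weight down onto the arm without a bump, slide it along fully home and press it lightly against the collar for about half a second, never pushing hard. Leave the bell released, upright and hanging still, and everything else on the bench where it is.

Things in the scene. Friction and masses are not known exactly. Their poses are not given: they have to be found in the camera images.
- stand: Fixed bench stand: grey post on a dark steel base plate 220 x 180 x 12 mm. Origin on the bench plumb below the hook's pivot (300 mm up, at post-top height). Its x axis is level and points from the hook's tip to the post, which stands 62 mm behind the pivot; nothing is above or in front of the hook's arm.
- hook: Steel L-shaped hook of 8 mm round bar, 0.35 kg, swinging freely, only sideways, about a level pivot along the stand's x; up to 0.55 rad either way at first, about 1.3 s to and fro, nearly frictionless. Origin at the pivot; when plumb its axes are the stand's (z up). A 34 mm balance ball is 45 mm over the pivot. Delicate bearing: keep pushes on it by gripper or bell under 15 N.
- elbow (a point): Foot of the hook's shank, on the bar's centre line (hook frame -10, 0, -120 mm). From here the arm runs level, forward along -x at z = -120 mm, to x = -145 mm, then turns up to the tip.
- collar: Steel collar disc fixed on the hook's arm as the stop for the lug, 26 mm across and 6 mm thick, on a stiff backing that gives less than 2 mm (about 6 N per mm). Its front face, which looks towards the tip, is at x = -106 mm, centred at z = -120 mm. Its frame is the hook's, with the origin at the pivot.
- tip (a point): Centre of the hook's rounded upturned tip (hook frame -153, 0, -104 mm); the tip's top is 4 mm higher, 16 mm over the arm's upper side.
- seat (a point): Where the bell belongs: on the upper side of the hook's arm, 5 mm in front of the collar's face (hook frame -111, 0, -116 mm), so that a lug touching the collar has its middle here. Moves with the hook.
- bell: Bell to hang: pale stoneware, 0.2 to 0.35 kg, dome 70 mm across, 55 high, on its rim. Origin at its underside's centre, z up. On top an upright flat lug, 10 mm thick along x, 46 wide along y, up to z = 130 mm; a rectangular eye goes through it along x, 30 mm wide, z = 58 to 98 mm. Grip the solid tab above the eye (z = 98 to 130) across its 46 mm. Either face may go to the collar.
- eye (a point): Middle of the upper edge of the bell's eye (bell frame 0, 0, 98 mm), the edge that comes to rest on the hook's arm.
- blank: A like bell whose lug is solid, without an eye (same outer sizes). Bystander, leave alone. Origin at the centre of its underside.
- jar: Amber glass jar with white cap, 68 mm across, 100 mm high. Bystander.
- cup: White ceramic cup, 76 mm across, 85 mm high. Bystander.
- brush: Brush lying on the bench. Bystander.
- mould: Round plaster mould, 126 mm across, 50 mm high. Bystander.
- bottle: White plastic bottle, 60 mm across, 160 mm high. Bystander.
- boxmould: Open box-shaped plaster mould, 110 x 150 x 70 mm. Bystander.
Not all that is in view belongs to the job. Leave any green, purple or turquoise look-alike of the bell alone.

How it is judged:
On the way, in this order (a step that is already met when the one before it is completed fails the run):
1. the hook is brought to rest, hanging plumb, before the bell is on it (angle between hook's own z axis and vertical below 0.12 rad and angular speed of hook below 0.2 rad/s and distance between eye and seat above 0.05 m), for 0.6 s.
2. the bell's eye is threaded over the hook's arm (x of eye in the frame of hook between -0.142 and -0.106 m and z of eye in the frame of hook between -0.121 and -0.088 m and y of eye in the frame of hook between -0.015 and 0.015 m), for 0.2 s.
3. with the eye's edge resting on the arm, the lug is pressed lightly against the collar (z of eye in the frame of hook below -0.1155 m and contact force between bell and collar above 1.5 N), for 0.25 s.
At the end, for the whole second after the job is handed in: Bell hangs released by its eye on the hook's arm, eye edge resting on the arm, lug touching the collar (gap under 3.5 mm), tilt under 0.25 rad; hook within 0.12 rad of plumb, turning under 0.35 rad/s, untouched by the robot; bell slower than 60 mm/s; bystanders within 30 mm of their places (x of eye in the frame of hook between -0.1145 and -0.107 m and z of eye in the frame of hook between -0.121 and -0.11 m and y of eye in the frame of hook between -0.015 and 0.015 m and angle between bell's own z axis and vertical below 0.25 rad and angle between hook's own z axis and vertical below 0.12 rad and angular speed of hook below 0.35 rad/s and linear speed of bell below 0.06 m/s and contact force between the fingers and bell below 0.1 N and contact force between each of the arm, the fingers and hook below 0.1 N).
It fails at once if the gripper or arm pushes on the hook with more than 15 N (contact force between any of the fingers, the arm and hook above 15 N).
It fails at once if the bell bears on the hook with more than 15 N (contact force between bell and hook above 15 N).
It fails at once if the bell with the eye is tipped over (angle between bell's own z axis and vertical above 0.8 rad).
It fails at once if a bystander is moved more than 30 mm (distance of any of blank, jar, cup, brush, mould, bottle, boxmould from where it was at the start of the episode above 0.03 m).
It also fails if it takes over 72 s, if anything falls off the work surface, if the arm or the gripper's body presses on something with over 40 N, if the wrist force passes 120 N, or if a joint passes its speed limit or range.

ROBOT

A 7-joint arm with a two-finger parallel gripper is mounted at the origin on the work surface. World frame = base frame: x ahead of the robot, y to its left, z up, the work surface at z = 0. Lengths are in m, angles in rad, forces in N, time in s.
With the tool pointing down it reaches from about 0.4 to 0.925 m from the base axis. Payload 4.1 kg.
Tool frame: the origin (TCP) lies between the finger pads; the fingertips stand 17 mm ahead of it and the grasp point (between the pads) lies 2 mm behind it; z points along the fingers, x is the direction in which the jaws open and shut, and the axes are right-handed (so a half turn about z gives the same grasp; the last joint's range is limited). The gripper opens to 85 mm and grips with 20 to 120 N. Pads are 22 mm wide; open, the fingers measure 114 mm over their backs; the gripper's body (76 mm by 85 mm) begins 54 mm behind the grasp point. The pads swing forward as they close: fully open they stand 13 mm farther back than shut.
Start: joints at [1.061, 0.398, 0.045, 1.537, -0.019, 1.207, -0.051], TCP at [0.26, -0.596, 0.248] pointing down, gripper open.
Joint ranges: [-2.82, 2.82], [-0.49, 2.23], [-1.37, 1.46], [0, 2.46], [-1.36, 4.5], [0.23, 2], [-2.94, 2.94]. Speed limits (rad/s): [2.57, 2.57, 3.14, 3.14, 3.14, 3.14, 3.14].

INTERFACE

Orientations are given as a unit quaternion [w, x, y, z].
In Python, from workcell import ctrl gives the robot as it stands.
- The arm moves only by the shell command python3 -m creep 'ROWS' [FORCE]. ROWS is JSON, a list of rows, each a list of 3 entries, a list of its own where there are three numbers: the finger opening in mm, from 0 to 85.4, then the shift along the tool's x, y, z in mm, then the turn, a rotation vector about the tool's x, y, z in degrees. In form: [[grip, [tx, ty, tz], [rx, ry, rz]], ...]. A call has 1 to 20 rows; each row is the pose to reach, as a shift and turn from the pose commanded when the call began, along the tool's axes at that moment; what a row does not reach only later rows make up. A row lasts 1/8 s, in which the tool goes at most 62.5 mm and 10.7 degrees, less where a joint would pass 70% of its speed; a pose out of reach is approached as far as the arm can. A call with a gripper value outside its range is refused whole. The fingers move at their own pace and stop on an object; FORCE is the grip in N (left out, the last holds). Time passes only in rows, so rows that repeat a pose let the fingers close. It gives the time, the measured TCP pose, the force and the opening at its end, in the units of the state.
- ctrl.get_obs(): the state, without advancing time (a new reading comes with each control period).
- ctrl.snapshot(name): name is "side" or "top"; returns a dict with "color" (420x560x3 uint8, red, green, blue), "fx", "fy", "cx", "cy" (pixels), "xyz" and "attitude" of the camera in the world. Camera axes: x right, y up, looking along -z (the intrinsics and any distortion apply to the point x, -y, -z); pixel columns grow to the right and rows downward; lengths in m; the calibration is good to about 2 mm. A picture is of the moment at which its call begins. There is no depth.
- ctrl.hand_in(): hands the job in, once; it reports no verdict.
Trained networks look in a picture, given as the dict that the camera call returned (one of the last four; its "shot" number tells which), for a name from the list of things; names that differ only in an ending like _2 or _b are one class to them, and where a whole thing is asked for, a point or a joint stands for the part that bears it (a point fixed in the world has none). Each returns a list of dicts, best first, with "p" (0 to 1); they miss things now and then, are a little off and sometimes report something else, mostly with a low value. They report only what shows in the picture. A call takes as long as a camera call. They do not tell look-alikes from the thing itself.
- ctrl.boxes_of(picture, label): "rect" ([centre column, centre row, width, height] in pixels, round what is visible of it).
- ctrl.place_of(picture, label): "position" ([column, row] in pixels: a listed point, or the origin of a listed thing).
The state is a dict: "t": time; "joint_pos": joint angles; "joint_vel": joint speeds; "joint_torque": joint torques, N m; "eef_pos": TCP position; "orientation": TCP orientation; "contact_force": force on the tool from outside, world axes, zero at the start; "ft_torque": the same for the moment, N m; "grip_width": finger opening in m.
Only numpy, scipy, OpenCV 4.12 (cv2) and the standard library are available. Lean on these libraries where they do the work, as an engineer would, in place of code of your own. Each camera call takes 0.05 s, during which the arm holds its last target. There are 200 camera calls.

## Working session

There is one attempt and no reset: what is moved stays moved. The work goes in short steps, Python scripts to look and compute and a shell command to move; the robot and the scene stay as the last step left them, time stands still between calls to the robot, and variables do not carry over. Pictures are saved under pics/ and viewed, about 8 in all and at most 12, crops included, and the job is handed in when it is done.

```bash
mkdir -p pics; cat > h.py <<'E'
import numpy as np, cv2
from scipy.spatial.transform import Rotation as R
from workcell import ctrl
def rot(q): return R.from_quat([q[1],q[2],q[3],q[0]]).as_matrix()
def save(s,n): cv2.imwrite('pics/'+n+'.png',cv2.cvtColor(s['color'],cv2.COLOR_RGB2BGR))
def proj(s,P):
    p=rot(s['attitude']).T@(np.array(P,float)-np.array(s['xyz'])); p=p*[1,-1,-1]
    return np.array([s['fx']*p[0]/p[2]+s['cx'],s['fy']*p[1]/p[2]+s['cy']])
def ray(s,uv):
    d=np.array([(uv[0]-s['cx'])/s['fx'],-(uv[1]-s['cy'])/s['fy'],-1.]); d=rot(s['attitude'])@d
    return np.array(s['xyz']),d/np.linalg.norm(d)
def atz(s,uv,z):
    o,d=ray(s,uv); return o+d*(z-o[2])/d[2]
def tri(obs):
    A=np.zeros((3,3));b=np.zeros(3);L=[]
    for s,uv in obs:
        o,d=ray(s,uv);M=np.eye(3)-np.outer(d,d);A+=M;b+=M@o;L.append((o,d))
    p=np.linalg.solve(A,b); return p,[round(float(np.linalg.norm(np.cross(d,p-o)))*1000,1) for o,d in L]
E
python3 - <<'E'
from h import *
T=ctrl.snapshot('top');S=ctrl.snapshot('side')
save(T,'top0');save(S,'side0')
print({k:v for k,v in T.items() if k!='color'});print({k:v for k,v in S.items() if k!='color'})
for n in ['stand','hook','elbow','collar','tip','bell','eye','blank','jar','cup','bottle','mould','boxmould','brush']:
    for nm,s in (('T',T),('S',S)):
        print(n,nm,[(np.round(d['position']).tolist(),round(d['p'],2)) for d in ctrl.place_of(s,n)][:4])
print(ctrl.get_obs())
cv2.imwrite('pics/both0.png',cv2.resize(cv2.cvtColor(np.vstack([T['color'],S['color']]),cv2.COLOR_RGB2BGR),None,fx=.7,fy=.7))
E
```

```text
{'fx': 467.3625234336328, 'fy': 467.3625234336328, 'cx': 282.7624140581006, 'cy': 201.63074146715866, 'xyz': array([ 0.40233714, -0.01266743,  1.46203589]), 'attitude': array([-0.70027567, -0.03837345,  0.04293723,  0.7115461 ]), 'shot': 1}
{'fx': 477.10703458463644, 'fy': 477.10703458463644, 'cx': 284.8293461073988, 'cy': 206.9771788005468, 'xyz': array([0.38189242, 0.91763601, 1.08855929]), 'attitude': array([-0.08545389, -0.02989782,  0.39469064,  0.91434296]), 'shot': 2}
stand T [([320.0, 165.0], 0.69), ([420.0, 255.0], 0.34)]
stand S [([245.0, 222.0], 0.8)]
hook T [([325.0, 144.0], 0.72)]
hook S [([239.0, 145.0], 0.64)]
elbow T [([337.0, 156.0], 0.78), ([324.0, 143.0], 0.25)]
elbow S [([249.0, 169.0], 0.65), ([213.0, 321.0], 0.48)]
collar T [([180.0, 236.0], 0.71)]
collar S []
tip T [([339.0, 207.0], 0.72), ([320.0, 165.0], 0.65)]
tip S [([296.0, 170.0], 0.94)]
bell T [([186.0, 277.0], 0.88), ([227.0, 264.0], 0.71), ([153.0, 256.0], 0.66), ([187.0, 239.0], 0.59)]
bell S [([327.0, 310.0], 0.85), ([292.0, 343.0], 0.73), ([337.0, 350.0], 0.66), ([315.0, 387.0], 0.56)]
eye T [([181.
[... 859 characters left out ...]
9,  0.39841989,  0.04512543,  1.53658717, -0.01869288,
        1.20692267, -0.05074752]), 'joint_vel': array([-1.08311527e-03, -6.27247681e-04,  3.16578196e-04,  2.58557576e-04,
       -2.88917356e-04,  3.20482269e-04,  1.73398380e-05]), 'joint_torque': array([-6.15362660e-04, -4.75009811e+01,  1.36265505e+00, -2.54513276e+01,
        1.14932141e-02,  1.05653584e-03, -1.25863514e-05]), 'eef_pos': array([ 0.25960117, -0.59594237,  0.24834008]), 'orientation': array([ 3.55691239e-05,  8.36466823e-01, -5.48017566e-01,  2.86039746e-05]), 'contact_force': array([ 0.37611316,  0.30899855, -0.25372668]), 'ft_torque': array([-0.00546301,  0.00155387,  0.05591635]), 'grip_width': 0.08538231654422342}
```

View pics/top0.png

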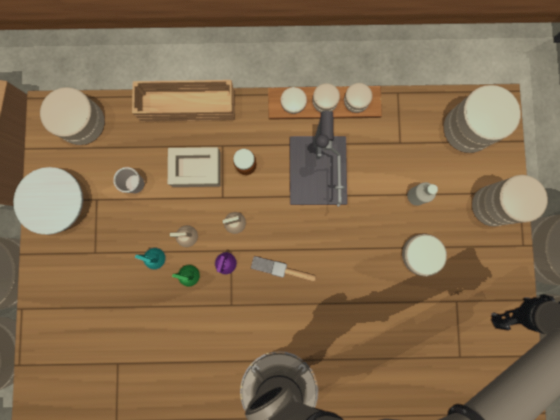

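View pics/side0.png

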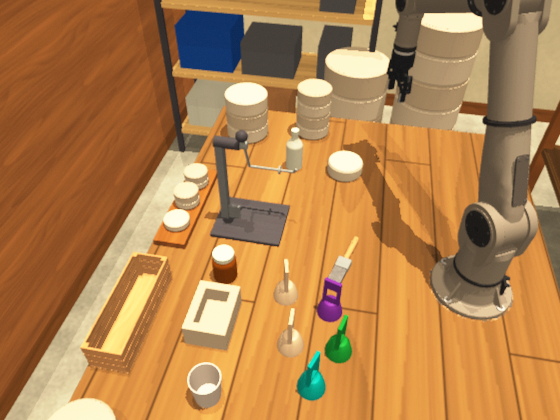

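The top view shows the stand at (318,165), with the hook arm pointing toward the robot and its tip near (339,205). These could be taken for the bell (top-view pixels):
- pale (187,237)
- pale (234,221)
- teal (153,258)
- green (188,275)
- purple (226,263)

By the description it is one of the two pale ones. A close crop should show which lug has the eye.

```bash
python3 - <<'E'
from h import *
T=cv2.imread('pics/top0.png');S=cv2.imread('pics/side0.png')
a=cv2.resize(T[195:265,160:260],None,fx=4,fy=4,interpolation=cv2.INTER_CUBIC)
b=cv2.resize(S[255:360,250:350],(400,420),interpolation=cv2.INTER_CUBIC)
c=np.zeros((420,800,3),np.uint8);c[:280,:400]=a;c[:,400:]=b
cv2.imwrite('pics/crop1.png',c)
t=ctrl.snapshot('top');s=ctrl.snapshot('side')
print('plates', atz(t,(318,165),0))
for uvT,uvS in (((187,239),(292,343)),((234,221),(284,292))):
    print(atz(t,uvT,.0),atz(s,uvS,0),atz(t,uvT,.098))
for n in ['bell','blank','eye']:
  for nm,q in (('T',t),('S',s)):
    print(n,nm,[(np.round(d['position'],1).tolist(),round(d['p'],2)) for d in ctrl.place_of(q,n)])
    print(n,nm,[(np.round(d['rect'],1).tolist(),round(d['p'],2)) for d in ctrl.boxes_of(q,n)])
# hook: several frames
for i in range(12):
    t=ctrl.snapshot('top');s=ctrl.snapshot('side')
    g=lambda q,n:[(np.round(d['position'],1).tolist(),round(d['p'],2)) for d in ctrl.place_of(q,n)][:2]
    print(i,'tip',g(t,'tip'),g(s,'tip'),'elb',g(t,'elbow'),g(s,'elbow'),'hook',g(t,'hook'),g(s,'hook'),'st',g(t,'stand'),g(s,'stand'))
E
```

```text
plates [ 0.68668577 -0.13742713  0.        ]
[ 4.58655181e-01  2.76849244e-01 -2.22044605e-16] [0.46657484 0.27542004 0.        ] [0.45488019 0.25744299 0.098     ]
[0.51254078 0.13021874 0.        ] [0.51552368 0.12241149 0.        ] [0.50515385 0.1206411  0.098     ]
bell T [([228.9, 261.1], 0.92), ([152.0, 257.7], 0.81), ([187.4, 274.2], 0.81), ([187.0, 236.2], 0.63)]
bell T [([150.3, 257.4, 32.5, 27.7], 0.93), ([184.8, 236.1, 27.2, 18.2], 0.91), ([226.2, 263.2, 23.7, 24.6], 0.8), ([183.5, 275.5, 32.8, 24.3], 0.73)]
bell S [([291.7, 345.0], 0.94), ([314.9, 386.1], 0.83), ([336.2, 350.8], 0.82), ([329.5, 309.7], 0.74), ([346.2, 172.3], 0.47), ([241.2, 143.2], 0.22)]
bell S [([313.0, 375.5, 28.0, 50.7], 0.91), ([330.4, 300.1, 28.0, 46.8], 0.71), ([338.4, 338.5, 28.6, 46.8], 0.61)]
blank T []
blank T [([232.4, 223.0, 23.1, 22.4], 0.94), ([425.5, 254.2, 40.8, 43.3], 0.38)]
blank S [([282.1, 291.4], 0.86), ([288.4, 166.1], 0.53)]
blank S []
eye T [([181.3, 275.1], 0.75), ([216.6, 263.2], 0.72), ([183.1, 233.8], 0.68), ([144.5, 256.0], 0.57)]
eye T [([186.9, 275.3, 29.3, 24.0], 0.91), (
[... 2797 characters left out ...]
28)] elb [([317.1, 154.6], 0.92)] [([244.6, 181.6], 0.94), ([341.2, 261.3], 0.61)] hook [([324.1, 142.4], 0.9)] [([241.2, 142.0], 0.58)] st [] [([245.5, 221.4], 0.98)]
10 tip [([333.6, 206.1], 0.87), ([195.1, 168.5], 0.62)] [([292.6, 177.5], 0.59)] elb [([334.2, 156.5], 0.58)] [([246.2, 173.4], 0.94)] hook [([327.1, 140.7], 0.69)] [([240.7, 144.1], 0.8)] st [([316.9, 166.1], 0.98)] [([246.3, 223.6], 0.77)]
11 tip [([310.2, 206.3], 0.92)] [([290.1, 184.3], 0.96)] elb [([312.5, 152.0], 0.68), ([313.2, 205.9], 0.24)] [([242.9, 185.9], 0.73), ([282.0, 186.2], 0.31)] hook [([322.6, 141.3], 0.57)] [([239.7, 145.3], 0.84)] st [([319.6, 166.1], 0.85)] [([242.5, 220.6], 0.89), ([238.4, 143.9], 0.44)]
```

View pics/crop1.png

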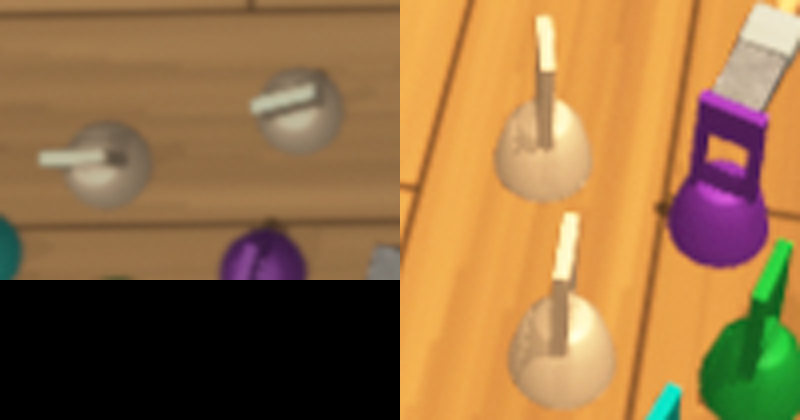

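The two pale bells are edge-on, so the eye doesn't show directly. The networks put "blank" at top (233,222) and "bell"/"eye" at top (187,237), side (292,344), both times. My candidate is (187,237). I'll confirm it after gripping by turning it in place, before any real lift. Next I'll fit the stand pose and the bell pose.

```bash
cat > fit.py <<'E'
from h import *
from scipy.optimize import least_squares
T=ctrl.snapshot('top');S=ctrl.snapshot('side')
n=None
tT=[(327,204.8),(323.7,207),(316.4,205.2),(333.6,204.2),(310.3,205.4),(336.8,204.4),(314.6,207),(330.3,204),(323.3,205.6),(318.8,204.9),(333.6,206.1),(310.2,206.3)]
tS=[(293.6,174.9),(291.9,180.8),(292.3,183.3),(297,176.4),(292.2,186.5),(294.5,173.2),(292.6,185.9),(292.7,173.9),(294.2,181.7),(295,179.9),(292.6,177.5),(290.1,184.3)]
eT=[(331.6,155.3),(323,153.4),(317.5,154),(333.7,156.4),(307.4,155.7),(337.8,152.6),(309.2,152.4),(331.3,156),n,(317.1,154.6),(334.2,156.5),(312.5,152)]
eS=[(248.6,172.1),(242.6,178.9),(245.2,179.9),(247.5,175.7),(241.1,185.6),(253.5,173.2),n,(249.8,174.1),(244,181.9),(244.6,181.6),(246.2,173.4),(242.9,185.9)]
hT,hS,sT,sS=(324.8,142.1),(239.8,143.9),(318.5,166.3),(244.4,221.4)
def res(p):
    x,y,a=p[:3];Rz=R.from_euler('z',a).as_matrix();o=np.array([x,y,0]);r=[]
    W=lambda q,th:o+[0,0,.3]+Rz@R.from_euler('x',th).as_matrix()@np.array(q)
    for i in range(12):
        for s,t,e,th in ((T,tT,eT,p[3+i]),(S,tS,eS,p[15+i])):
            r+=list(proj(s,W((-.153,0,-.104),th))-t[i])
            if e[i]: r+=list(proj(s,W((-.01,0,-.12),th))-e[i])
    for s,h,q in((T,hT,sT),(S,hS,sS)):
        r+=list(3*(proj(s,o+[0,0,.3])-h))+list(3*(proj(s,o)-q))
    return r
f=least_squares(res,np.r_[.7,-.13,0,np.zeros(24)],loss='soft_l1')
x,y,a=f.x[:3];print('stand',x,y,a,'rms',np.sqrt(np.mean(np.square(res(f.x)))));print(np.round(f.x[3:],2))
print(np.round(res(f.x)[-8:],1)/3)
for q in((-.111,0),(-.13,0)):
    print('seat/touch',x+np.cos(a)*q[0],y+np.sin(a)*q[0])
# bell
p1,p2=atz(T,(170,234.5),.13),atz(T,(186.2,234.3),.13)
print('lug',(p1+p2)/2,p1-p2,np.linalg.norm(p1-p2),np.arctan2(*(p1-p2)[:2]))
print('eye',tri([(T,(182.2,233.5)),(S,(291.5,324.9))]),'orig',tri([(T,(187.1,236.9)),(S,(291.8,344.8))]))
o=ctrl.get_obs();M=rot(o['orientation']);print(o['t'],o['eef_pos'],np.round(M,3))
E
python3 fit.py
```

```text
stand 0.6895214290074745 -0.1310278960595446 -0.013184438298333618 rms 1.7359282598733412
[-0.21 -0.05  0.11 -0.3   0.32 -0.39  0.25 -0.23 -0.03  0.09 -0.3   0.24
 -0.21  0.04  0.1  -0.14  0.37 -0.24  0.27 -0.2   0.12  0.07 -0.13  0.32]
[ 0.13333333 -0.9        -2.53333333 -2.13333333  0.56666667  0.6
  0.73333333 -0.83333333]
seat/touch 0.5785310764001582 -0.12956446580715977
seat/touch 0.5595327277556625 -0.12931396873693174
lug [0.46709958 0.276465   0.13      ] [0.00016959 0.04598204 0.        ] 0.04598235008791288 0.0036881668901091232
eye (array([0.4708634 , 0.27494516, 0.08125999]), [1.1, 1.1]) orig (array([ 0.46599849,  0.27761315, -0.00503333]), [0.6, 0.6])
8.3 [ 0.25961001 -0.59594539  0.24836322] [[ 0.399 -0.917  0.   ]
 [-0.917 -0.399 -0.   ]
 [ 0.     0.    -1.   ]]
```

```bash
python3 -m creep '[[0,[-20,-40,0],[0,0,4]],[0,[-45,-85,0],[0,0,8]],[0,[-70,-130,0],[0,0,12]],[0,[-90,-175,0],[0,0,16]],[0,[-115,-220,0],[0,0,20]],[0,[-140,-265,0],[0,0,23.5]],[0,[-160,-310,0],[0,0,23.5]],[0,[-180,-350,0],[0,0,23.5]],[0,[-200,-390,0],[0,0,23.5]],[0,[-216,-421,10],[0,0,23.5]],[0,[-216,-421,35],[0,0,23.5]],[0,[-216,-421,60],[0,0,23.5]],[0,[-216,-421,66],[0,0,23.5]],[0,[-216,-421,66],[0,0,23.5]]]' 40; python3 - <<'E'
from h import *
o=ctrl.get_obs();print(o['t'],o['eef_pos'],np.round(rot(o['orientation']),3).tolist(),o['contact_force'],o['grip_width'])
T=ctrl.snapshot('top');S=ctrl.snapshot('side')
c=np.hstack([cv2.resize(T['color'][100:260,250:410],(400,400)),cv2.resize(S['color'][90:250,190:350],(400,400))])
cv2.imwrite('pics/c2.png',c[:,:,::-1])
E
```

```text
t: 10.05
eef_pos: [0.5594, -0.2299, 0.1825]
orientation: [-0.0, 0.707, -0.707, 0.0]
contact_force: [0.6, -0.8, 1.1]
grip_width: -0.0001
10.05 [ 0.55939737 -0.22994567  0.18254867] [[0.0, -1.0, 0.0], [-1.0, -0.0, -0.0], [0.0, -0.0, -1.0]] [ 0.57575246 -0.80838294  1.07761202] -0.00014417764925986332
```

View pics/c2.png

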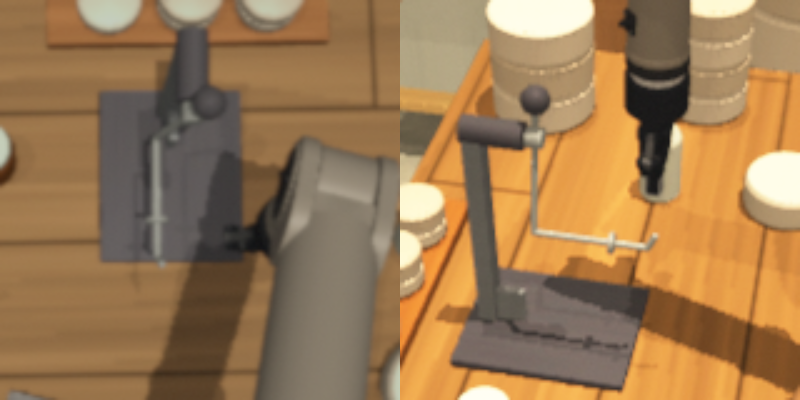

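The top and side views show the hook swung to +y (arm at top ~(312,190)) and the closed fingers clear on its −y side, level with the arm between collar and tip. Now I'll creep in slowly.

```bash
python3 -m creep '[[0,[-8,0,0],[0,0,0]],[0,[-16,0,0],[0,0,0]],[0,[-22,0,0],[0,0,0]],[0,[-24,0,0],[0,0,0]],[0,[-25,0,0],[0,0,0]],[0,[-26,0,0],[0,0,0]],[0,[-27,0,0],[0,0,0]],[0,[-28,0,0],[0,0,0]],[0,[-29,0,0],[0,0,0]],[0,[-30,0,0],[0,0,0]],[0,[-31,0,0],[0,0,0]],[0,[-32,0,0],[0,0,0]],[0,[-33,0,0],[0,0,0]],[0,[-34,0,0],[0,0,0]],[0,[-35,0,0],[0,0,0]],[0,[-36,0,0],[0,0,0]],[0,[-37,0,0],[0,0,0]],[0,[-38,0,0],[0,0,0]],[0,[-39,0,0],[0,0,0]],[0,[-40,0,0],[0,0,0]]]'
python3 -m creep '[[0,[-1,0,0],[0,0,0]],[0,[-2,0,0],[0,0,0]],[0,[-3,0,0],[0,0,0]],[0,[-4,0,0],[0,0,0]],[0,[-5,0,0],[0,0,0]],[0,[-6,0,0],[0,0,0]],[0,[-7,0,0],[0,0,0]],[0,[-8,0,0],[0,0,0]],[0,[-9,0,0],[0,0,0]],[0,[-10,0,0],[0,0,0]],[0,[-11,0,0],[0,0,0]],[0,[-12,0,0],[0,0,0]],[0,[-13,0,0],[0,0,0]],[0,[-14,0,0],[0,0,0]],[0,[-15,0,0],[0,0,0]],[0,[-16,0,0],[0,0,0]],[0,[-17,0,0],[0,0,0]],[0,[-18,0,0],[0,0,0]],[0,[-19,0,0],[0,0,0]],[0,[-20,0,0],[0,0,0]]]'
python3 -m creep '[[0,[-1,0,0],[0,0,0]],[0,[-2,0,0],[0,0,0]],[0,[-3,0,0],[0,0,0]],[0,[-4,0,0],[0,0,0]],[0,[-5,0,0],[0,0,0]],[0,[-6,0,0],[0,0,0]],[0,[-7,0,0],[0,0,0]],[0,[-8,0,0],[0,0,0]],[0,[-9,0,0],[0,0,0]],[0,[-10,0,0],[0,0,0]],[0,[-11,0,0],[0,0,0]],[0,[-12,0,0],[0,0,0]],[0,[-13,0,0],[0,0,0]],[0,[-14,0,0],[0,0,0]],[0,[-15,0,0],[0,0,0]],[0,[-16,0,0],[0,0,0]],[0,[-17,0,0],[0,0,0]],[0,[-18,0,0],[0,0,0]],[0,[-19,0,0],[0,0,0]],[0,[-20,0,0],[0,0,0]]]'
python3 - <<'E'
from h import *
o=ctrl.get_obs();print(o['t'],o['eef_pos'],o['contact_force'])
for i in range(5):
    T=ctrl.snapshot('top');print([(np.round(d['position'],1).tolist(),round(d['p'],2)) for d in ctrl.place_of(T,'tip')][:2])
c=np.hstack([cv2.resize(T['color'][100:260,250:410],(400,400)),cv2.resize(ctrl.snapshot('side')['color'][90:250,190:350],(400,400))])
cv2.imwrite('pics/c3.png',c[:,:,::-1])
E
```

```text
t: 12.65
eef_pos: [0.5593, -0.1897, 0.1823]
orientation: [0.0, 0.707, -0.707, 0.0]
contact_force: [0.1, -0.1, -0.0]
grip_width: 0.0003
t: 15.15
eef_pos: [0.5593, -0.1697, 0.1823]
orientation: [0.0, 0.707, -0.707, 0.0]
contact_force: [-0.2, -0.1, 0.4]
grip_width: -0.0002
t: 17.65
eef_pos: [0.5592, -0.1497, 0.1823]
orientation: [0.0, 0.707, -0.707, 0.0]
contact_force: [0.2, -0.8, -0.4]
grip_width: -0.0002
17.65 [ 0.55923423 -0.14968565  0.18229133] [ 0.1586685  -0.78714369 -0.37494192]
[([285.5, 271.7], 0.18)]
[]
[([198.2, 167.6], 0.42)]
[]
[]
```

View pics/c3.png

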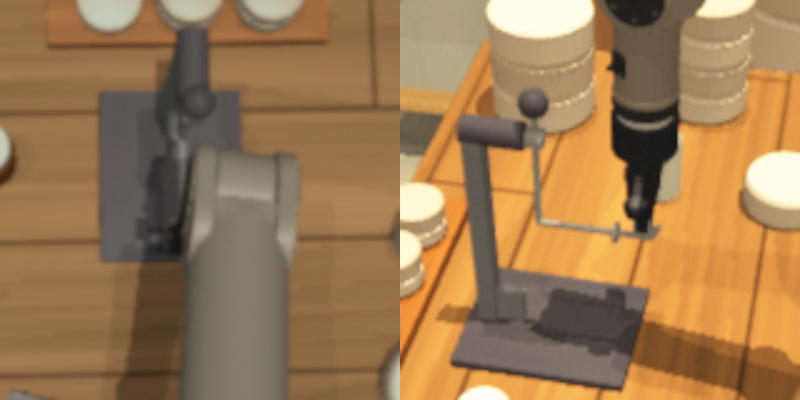

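The side view shows the hook close to plumb against the finger. I'll push slightly past plumb so it rests on the finger, let the bouncing die out, and then measure.

```bash
python3 -m creep '[[0,[-1,0,0],[0,0,0]],[0,[-2,0,0],[0,0,0]],[0,[-3,0,0],[0,0,0]],[0,[-4,0,0],[0,0,0]],[0,[-5,0,0],[0,0,0]],[0,[-6,0,0],[0,0,0]],[0,[-7,0,0],[0,0,0]],[0,[-7,0,0],[0,0,0]],[0,[-7,0,0],[0,0,0]],[0,[-7,0,0],[0,0,0]],[0,[-7,0,0],[0,0,0]],[0,[-7,0,0],[0,0,0]],[0,[-7,0,0],[0,0,0]],[0,[-7,0,0],[0,0,0]]]'
python3 - <<'E'
from h import *
for i in range(5):
    S=ctrl.snapshot('side');print({n:[(np.round(d['position'],1).tolist(),round(d['p'],2)) for d in ctrl.place_of(S,n)][:1] for n in('tip','elbow')},np.round(ctrl.get_obs()['contact_force'],1))
# predicted
x,y,a=.6895,-.131,-.013
for th in(-.1,0,.1,.2):
    W=lambda q:np.array([x,y,.3])+R.from_euler('z',a).as_matrix()@R.from_euler('x',th).as_matrix()@np.array(q)
    print(th,proj(S,W((-.153,0,-.104))),proj(S,W((-.01,0,-.12))))
E
```

```text
t: 19.95
eef_pos: [0.5593, -0.1428, 0.1823]
orientation: [0.0, 0.707, -0.707, 0.0]
contact_force: [0.4, -0.3, 0.2]
grip_width: 0.0002
{'tip': [([293.2, 181.0], 0.68)], 'elbow': [([244.2, 180.6], 0.66)]} [ 0.1  0.1 -0.1]
{'tip': [([294.4, 185.6], 0.62)], 'elbow': [([245.1, 181.5], 0.85)]} [ 0.8  0.2 -0.4]
{'tip': [([292.9, 181.7], 0.72)], 'elbow': []} [ 0.2 -0.9 -0.1]
{'tip': [([291.9, 182.2], 0.68)], 'elbow': [([242.8, 180.5], 0.73)]} [ 0.1 -0.2  0.4]
{'tip': [([293.2, 183.1], 0.74)], 'elbow': [([245.0, 182.8], 0.89)]} [ 0.5 -0.5  0. ]
-0.1 [294.02571805 178.00004787] [246.71078469 175.36236635]
0 [293.37987798 180.39142585] [245.70799565 178.0481986 ]
0.1 [292.7361113  182.53257377] [244.67520923 180.45340884]
0.2 [292.09998951 184.40081583] [243.6205403  182.55234476]
```

```bash
python3 -m creep '[[0,[0.5,0,0],[0,0,0]],[0,[1,0,0],[0,0,0]],[0,[2,0,0],[0,0,0]],[0,[3,0,0],[0,0,0]],[0,[3.5,0,0],[0,0,0]],[0,[4,0,0],[0,0,0]],[0,[5,0,0],[0,0,0]],[0,[6,0,0],[0,0,0]],[0,[6.5,0,0],[0,0,0]],[0,[7,0,0],[0,0,0]],[0,[8,0,0],[0,0,0]],[0,[9,0,0],[0,0,0]],[0,[9.5,0,0],[0,0,0]],[0,[10,0,0],[0,0,0]],[0,[11,0,0],[0,0,0]],[0,[12,0,0],[0,0,0]],[0,[12.5,0,0],[0,0,0]],[0,[13,0,0],[0,0,0]],[0,[14,0,0],[0,0,0]],[0,[15,0,0],[0,0,0]]]'
python3 - <<'E'
from h import *
for i in range(4):
    S=ctrl.snapshot('side');print({n:[(np.round(d['position'],1).tolist(),round(d['p'],2)) for d in ctrl.place_of(S,n)][:1] for n in('tip','elbow')})
E
```

```text
t: 23.2
eef_pos: [0.5593, -0.1578, 0.1823]
orientation: [0.0, 0.707, -0.707, 0.0]
contact_force: [1.0, -0.8, 0.4]
grip_width: -0.0002
{'tip': [([293.8, 179.1], 0.76)], 'elbow': [([244.8, 180.5], 0.94)]}
{'tip': [([295.1, 178.6], 0.81)], 'elbow': [([242.1, 179.6], 0.74)]}
{'tip': [([294.9, 179.2], 0.68)], 'elbow': [([244.6, 179.9], 0.83)]}
{'tip': [([293.0, 180.2], 0.95)], 'elbow': [([247.1, 178.6], 0.64)]}
```

```bash
python3 -m creep '[[0,[15,0,0],[0,0,0]],[0,[40,0,0],[0,0,0]],[0,[45,50,0],[0,0,0]],[0,[45,100,-30],[0,0,0]],[30,[20,140,-60],[0,0,0]],[85,[-35,145,-70],[0,0,0]],[85,[-90,135,-70],[0,0,0]],[85,[-145,130,-70],[0,0,0]],[85,[-200,120,-70],[0,0,0]],[85,[-255,115,-70],[0,0,0]],[85,[-310,110,-70],[0,0,0]],[85,[-365,100,-70],[0,0,0]],[85,[-410,95,-70],[0,0,0]],[85,[-435,92,-60],[0,0,0]],[85,[-435,92,-40],[0,0,0]],[85,[-435,92,-40],[0,0,0]]]'
cat > look.py <<'E'
from h import *
import sys
from scipy.optimize import least_squares
N=int(sys.argv[1]);D={}
for i in range(N):
    for nm in('top','side'):
        s=ctrl.snapshot(nm)
        for n in('tip','elbow','hook'):
            L=ctrl.place_of(s,n)
            if L:D.setdefault((nm,n),[]).append(L[0]['position'])
        if nm=='top':T=s
        else:S=s
for k in D:
    A=np.array(D[k]);m=np.median(A,0);A=A[np.linalg.norm(A-m,axis=1)<6];D[k]=A.mean(0);print(k,D[k].round(1),len(A),A.std(0).round(1))
Q={'tip':(-.153,0,-.104),'elbow':(-.01,0,-.12),'hook':(0,0,0)}
def res(p):
    W=lambda q:np.array([p[0],p[1],.3])+R.from_euler('z',p[2]).as_matrix()@R.from_euler('x',p[3]).as_matrix()@np.array(q)
    return np.concatenate([proj(T if k[0]=='top' else S,W(Q[k[1]]))-D[k] for k in D])
f=least_squares(res,[.69,-.13,0,0]);print('x y yaw th',f.x.round(4),'res',f.fun.round(1))
x,y,a=f.x[:3]
for n,q in(('seat',-.111),('tip',-.153)):print(n,x+q*np.cos(a),y+q*np.sin(a)+np.sin(f.x[3])*.116)
o=ctrl.get_obs();print(o['t'],o['eef_pos'],o['contact_force'])
E
cat >> look.py <<'E'
c=np.hstack([cv2.resize(T['color'][195:275,140:220],(400,400),interpolation=2),cv2.resize(S['color'][265:365,240:340],(400,400),interpolation=2)])
cv2.imwrite('pics/c4.png',c[:,:,::-1])
E
python3 look.py 4
```

```text
t: 25.8
eef_pos: [0.4668, 0.2757, 0.2208]
orientation: [0.002, 0.707, -0.707, -0.0]
contact_force: [-0.3, -0.5, -0.3]
grip_width: 0.0848
('top', 'tip') [324.3 205.9] 3 [0.4 1.2]
('top', 'elbow') [322.2 154.8] 4 [0.8 2.8]
('top', 'hook') [324.  142.2] 3 [0.6 2.2]
('side', 'elbow') [245.8 180.3] 4 [1.6 0.7]
('side', 'hook') [240.5 143.7] 4 [0.6 1.2]
x y yaw th [ 0.6885 -0.13    0.0303 -0.0047] res [-0.  -0.2 -1.3  0.7  0.5 -0.6  0.2 -2.2  0.1  1.1]
seat 0.5775735085425602 -0.13392744385903266
tip 0.5355927998386674 -0.13520027405937274
27.4 [0.46694886 0.27713576 0.22225049] [-0.60315117  0.54138354 -0.38815272]
```

View pics/c4.png

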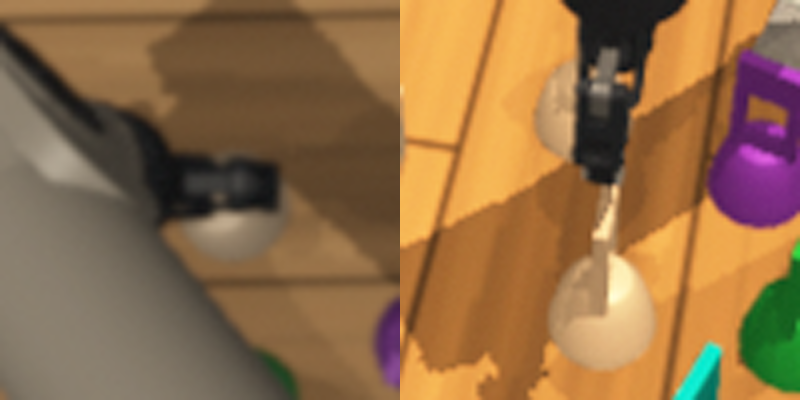

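The hook hangs plumb and still. In the crop the open jaws straddle the pale lug (side (292,320)). Descending and gripping.

```bash
python3 -m creep '[[85,[0,0,25],[0,0,0]],[85,[0,0,55],[0,0,0]],[85,[0,0,80],[0,0,0]],[85,[0,0,98],[0,0,0]],[85,[0,0,107],[0,0,0]],[85,[0,0,107],[0,0,0]],[60,[0,0,107],[0,0,0]],[52,[0,0,107],[0,0,0]],[40,[0,0,107],[0,0,0]],[40,[0,0,107],[0,0,0]],[40,[0,0,107],[0,0,0]],[40,[0,0,107],[0,0,0]]]' 40
python3 -m creep '[[40,[0,0,-2],[0,0,5]],[40,[0,0,-4],[0,0,12]],[40,[0,0,-4],[0,0,20]],[40,[0,0,-4],[0,0,28]],[40,[0,0,-4],[0,0,36]],[40,[0,0,-4],[0,0,40]]]'
python3 - <<'E'
from h import *
S=ctrl.snapshot('side');o=ctrl.get_obs();print(o['t'],o['eef_pos'],o['contact_force'],o['grip_width'])
cv2.imwrite('pics/c5.png',cv2.resize(S['color'][265:365,240:340],(600,600),interpolation=2)[:,:,::-1])
E
```

```text
t: 28.9
eef_pos: [0.4675, 0.278, 0.1162]
orientation: [-0.001, 0.707, -0.707, 0.0]
contact_force: [-0.3, 0.8, 4.9]
grip_width: 0.0451
t: 29.65
eef_pos: [0.466, 0.2757, 0.118]
orientation: [-0.002, -0.422, 0.907, -0.0]
contact_force: [0.3, -0.8, -3.1]
grip_width: 0.0452
29.7 [0.46635096 0.27579627 0.11836297] [ 0.02264976 -0.33811226 -1.67705955] 0.04537303947223582
```

View pics/c5.png

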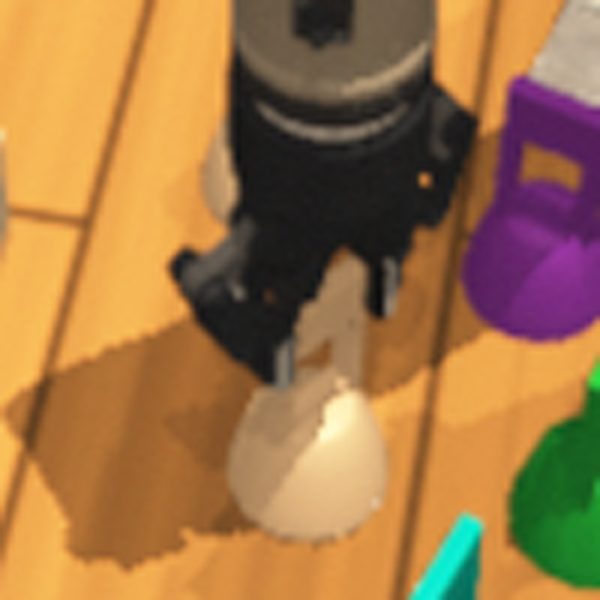

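The turned bell shows a through-opening under the tab (crop (315,360)), so it is the bell with the eye. Turning it back and lifting.

```bash
python3 -m creep '[[40,[0,0,-20],[0,0,-8]],[40,[0,0,-50],[0,0,-17]],[40,[0,0,-85],[0,0,-26]],[40,[0,0,-120],[0,0,-35]],[40,[0,0,-150],[0,0,-40]],[40,[0,0,-168],[0,0,-40]],[40,[0,0,-171],[0,0,-40]],[40,[0,0,-171],[0,0,-40]]]'
python3 -m creep '[[40,[20,0,0],[0,0,0]],[40,[60,2,0],[0,0,0]],[40,[105,4,0],[0,0,0]],[40,[150,6,0],[0,0,0]],[40,[195,8,0],[0,0,0]],[40,[240,10,0],[0,0,0]],[40,[285,12,0],[0,0,0]],[40,[330,14,0],[0,0,0]],[40,[370,15,5],[0,0,0]],[40,[395,15,20],[0,0,0]],[40,[406,15,40],[0,0,0]],[40,[408,15,56],[0,0,0]],[40,[408,15,63],[0,0,0]],[40,[408,15,63],[0,0,0]],[40,[408,15,63],[0,0,0]]]'
python3 - <<'E'
from h import *
T=ctrl.snapshot('top');S=ctrl.snapshot('side')
for s in(T,S):
  for n in('eye','tip','collar','hook','bell'):print(s['shot'],n,[(np.round(d['position'],1).tolist(),round(d['p'],2)) for d in ctrl.place_of(s,n)][:5])
o=ctrl.get_obs();print(o['t'],o['eef_pos'],o['contact_force'],o['grip_width'],np.round(rot(o['orientation']),3).tolist())
e=o['eef_pos']-[0,0,.018];print('eye pred',proj(T,e),proj(S,e))
cv2.imwrite('pics/c6.png',cv2.resize(S['color'][120:240,210:370],(800,600),interpolation=2)[:,:,::-1])
E
```

```text
t: 30.7
eef_pos: [0.4664, 0.2767, 0.289]
orientation: [0.001, 0.707, -0.707, -0.0]
contact_force: [-0.3, -0.6, -2.6]
grip_width: 0.0455
t: 32.58
eef_pos: [0.4528, -0.1304, 0.2279]
orientation: [-0.0, 0.708, -0.706, 0.001]
contact_force: [0.2, 0.1, -2.8]
grip_width: 0.045
57 eye [([182.2, 274.7], 0.79), ([219.4, 263.9], 0.76), ([144.7, 254.5], 0.68), ([322.7, 204.8], 0.57), ([326.1, 234.9], 0.53)]
57 tip [([321.7, 204.5], 0.89)]
57 collar []
57 hook [([325.0, 143.3], 0.55)]
57 bell [([225.6, 264.8], 0.81), ([182.5, 274.2], 0.72), ([150.1, 260.4], 0.58), ([320.3, 239.7], 0.56)]
58 eye [([321.1, 179.4], 0.75), ([340.5, 327.2], 0.7), ([311.6, 362.7], 0.69), ([330.3, 286.8], 0.65), ([341.3, 259.7], 0.6)]
58 tip [([293.8, 180.1], 0.61)]
58 collar []
58 hook [([239.7, 141.7], 0.87)]
58 bell [([336.4, 348.7], 0.84), ([317.2, 206.0], 0.79), ([312.5, 384.3], 0.66), ([330.0, 310.0], 0.58)]
33.175 [ 0.45222919 -0.13084403  0.22731651] [ 0.52180957 -0.24993706 -2.54552617] 0.04503562761057088 [[0.001, -1.0, 0.0], [-1.0, -0.001, -0.0], [0.0, -0.0, -1.0]]
eye pred [324.01534881 236.18009128] [322.67225908 180.13157188]
```

View pics/c6.png

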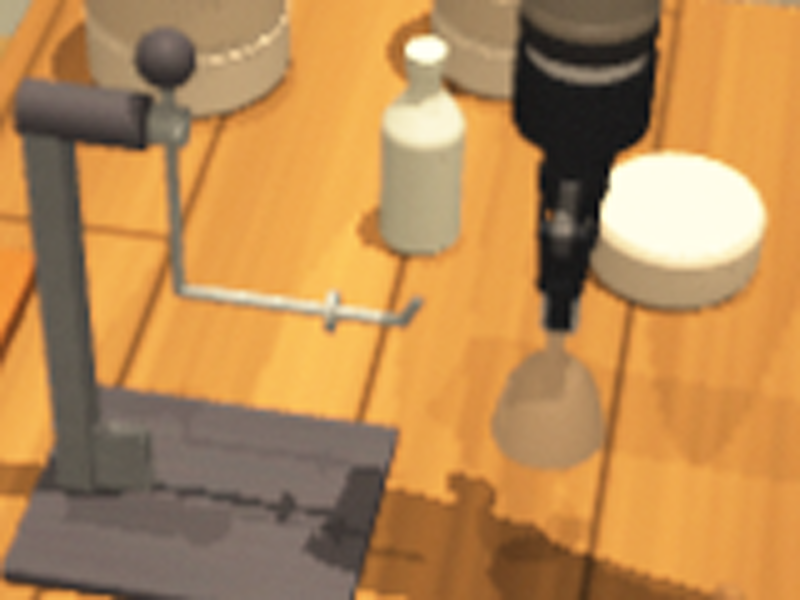

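The side crop shows the bell upright in the jaws, with its lug at crop (555,340) in front of the plumb tip at crop (415,305) and level with it. Threading slowly.

```bash
python3 -m creep '[[40,[1,-10,2],[0,0,0]],[40,[1,-25,2],[0,0,0]],[40,[1,-40,2],[0,0,0]],[40,[1,-50,2],[0,0,0]],[40,[1,-57,2],[0,0,0]],[40,[1,-62,2],[0,0,0]],[40,[1,-67,2],[0,0,0]],[40,[1,-72,2],[0,0,0]],[40,[1,-77,2],[0,0,0]],[40,[1,-82,2],[0,0,0]],[40,[1,-87,2],[0,0,0]],[40,[1,-92,2],[0,0,0]],[40,[1,-97,2],[0,0,0]],[40,[1,-102,2],[0,0,0]],[40,[1,-106,2],[0,0,0]],[40,[1,-108,2],[0,0,0]],[40,[1,-108,2],[0,0,0]],[40,[1,-108,2],[0,0,0]]]'
python3 - <<'E'
from h import *
T=ctrl.snapshot('top');S=ctrl.snapshot('side')
o=ctrl.get_obs();print(o['t'],o['eef_pos'],o['contact_force'],o['grip_width'])
c=np.hstack([cv2.resize(T['color'][130:230,270:370],(400,500),interpolation=2),cv2.resize(S['color'][120:220,220:300],(400,500),interpolation=2)])
cv2.imwrite('pics/c7.png',c[:,:,::-1])
E
```

```text
t: 35.42
eef_pos: [0.56, -0.1318, 0.2253]
orientation: [0.0, 0.707, -0.707, -0.0]
contact_force: [-0.6, 0.6, -2.7]
grip_width: 0.0452
35.525 [ 0.56006896 -0.13176886  0.2253077 ] [ 0.15966719 -0.29823081 -2.66202481] 0.04518051603382637
```

View pics/c7.png

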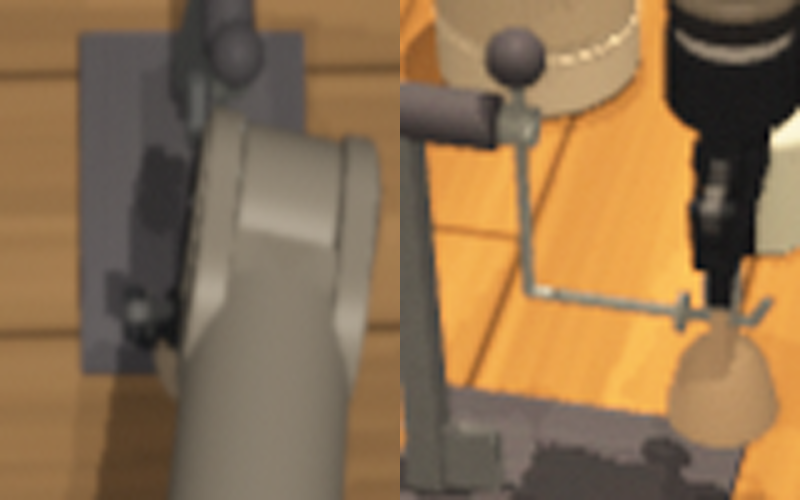

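The side crop shows the arm passing through the eye: lug at crop (720,330), collar at (683,310), tip at (765,310). The hook is still plumb. Lowering gently.

```bash
python3 -m creep '[[40,[0,-1,2],[0,0,0]],[40,[0,-2,5],[0,0,0]],[40,[0,-4,8],[0,0,0]],[40,[0,-5,11],[0,0,0]],[40,[0,-6,14],[0,0,0]],[40,[0,-7,16],[0,0,0]],[40,[0,-8,18],[0,0,0]],[40,[0,-8,19],[0,0,0]],[40,[0,-8,20],[0,0,0]],[40,[0,-8,20],[0,0,0]],[40,[0,-8,20],[0,0,0]]]'; python3 -c "
from h import *
print(ctrl.get_obs()['contact_force'])"
```

```text
t: 36.9
eef_pos: [0.5683, -0.1318, 0.2054]
orientation: [-0.0, 0.707, -0.707, 0.0]
contact_force: [0.3, -0.4, -1.7]
grip_width: 0.0451
[ 0.32274567 -0.41445973 -1.70384166]
```

```bash
python3 -m creep '[[40,[0,0,0.5],[0,0,0]],[40,[0,0,1],[0,0,0]],[40,[0,0,1.5],[0,0,0]],[40,[0,0,1.5],[0,0,0]],[40,[0,0,1.5],[0,0,0]]]'; python3 -m creep '[[40,[0,0,0.5],[0,0,0]],[40,[0,0,1],[0,0,0]],[40,[0,0,1],[0,0,0]],[40,[0,0,1],[0,0,0]]]';  python3 -m creep '[[40,[0,0,0.5],[0,0,0]],[40,[0,0,1],[0,0,0]],[40,[0,0,1],[0,0,0]],[40,[0,0,1],[0,0,0]]]'
```

```text
t: 37.52
eef_pos: [0.5682, -0.1318, 0.2038]
orientation: [0.0, 0.707, -0.707, 0.0]
contact_force: [-0.3, 1.1, -1.3]
grip_width: 0.0451
t: 38.02
eef_pos: [0.5682, -0.1317, 0.2028]
orientation: [0.0, 0.707, -0.707, 0.0]
contact_force: [0.3, -0.2, -2.0]
grip_width: 0.0454
t: 38.52
eef_pos: [0.5682, -0.1317, 0.2018]
orientation: [0.0, 0.707, -0.707, 0.0]
contact_force: [-0.6, 0.2, -1.9]
grip_width: 0.0451
```

```bash
python3 -m creep '[[40,[0,0,0.5],[0,0,0]],[40,[0,0,1],[0,0,0]],[40,[0,0,1],[0,0,0]],[40,[0,0,1],[0,0,0]]]'; python3 -m creep '[[40,[0,0,0.5],[0,0,0]],[40,[0,0,1],[0,0,0]],[40,[0,0,1],[0,0,0]],[40,[0,0,1],[0,0,0]]]';  python3 -c "
from h import *
f=[]
for i in range(6): ctrl.snapshot('top');f.append(ctrl.get_obs()['contact_force'])
print(np.mean(f,0))"
```

```text
t: 39.02
eef_pos: [0.5684, -0.1319, 0.2015]
orientation: [-0.0, 0.707, -0.707, 0.0]
contact_force: [-2.5, -0.7, 4.6]
grip_width: 0.0454
t: 39.52
eef_pos: [0.5685, -0.1322, 0.2013]
orientation: [-0.0, 0.707, -0.707, 0.001]
contact_force: [-4.0, -0.3, 9.2]
grip_width: 0.0452
[-4.02210212  0.1726898   9.48990656]
```

Contact found, but the press was about 12 N, so I'll ease off at once to roughly the bell's own weight.

```bash
python3 -m creep '[[40,[0,0,-0.7],[0,0,0]],[40,[0,0,-1.4],[0,0,0]],[40,[0,0,-1.4],[0,0,0]]]';  python3 -c "
from h import *
f=[]
for i in range(6): ctrl.snapshot('top');f.append(ctrl.get_obs()['contact_force'])
print(np.mean(f,0),ctrl.get_obs()['t'])"
```

```text
t: 40.2
eef_pos: [0.5684, -0.1318, 0.2015]
orientation: [-0.0, 0.707, -0.707, 0.0]
contact_force: [-1.3, -0.1, 5.3]
grip_width: 0.0453
[-2.42623896  0.16558627  5.00347967] 40.5
```

```bash
python3 -m creep '[[40,[0,0,-0.4],[0,0,0]],[40,[0,0,-0.7],[0,0,0]],[40,[0,0,-0.7],[0,0,0]]]';  python3 -c "
from h import *
f=[]
for i in range(6): ctrl.snapshot('top');f.append(ctrl.get_obs()['contact_force'])
print(np.mean(f,0),ctrl.get_obs()['t'])"
```

```text
t: 40.88
eef_pos: [0.5683, -0.1317, 0.2016]
orientation: [0.0, 0.707, -0.707, 0.0]
contact_force: [-1.3, -0.5, 1.8]
grip_width: 0.0452
[-0.30954461  0.13195324  0.71504235] 41.175
```

```bash
python3 -m creep '[[40,[0,-1,0],[0,0,0]],[40,[0,-2,0],[0,0,0]],[40,[0,-3,0],[0,0,0]],[40,[0,-4,0],[0,0,0]],[40,[0,-5,0],[0,0,0]],[40,[0,-5,0],[0,0,0]]]';  python3 -m creep '[[40,[0,-0.5,0],[0,0,0]],[40,[0,-1,0],[0,0,0]],[40,[0,-1,0],[0,0,0]]]'; python3 -m creep '[[40,[0,-0.5,0],[0,0,0]],[40,[0,-1,0],[0,0,0]],[40,[0,-1,0],[0,0,0]]]'
```

```text
t: 41.92
eef_pos: [0.5736, -0.1317, 0.2018]
orientation: [-0.0, 0.707, -0.707, 0.0]
contact_force: [0.3, -0.9, -1.8]
grip_width: 0.0452
t: 42.3
eef_pos: [0.5744, -0.1317, 0.2018]
orientation: [-0.0, 0.707, -0.707, 0.0]
contact_force: [-0.1, 0.5, -2.6]
grip_width: 0.0453
t: 42.68
eef_pos: [0.5753, -0.1317, 0.2019]
orientation: [0.0, 0.707, -0.707, 0.0]
contact_force: [-0.8, -0.0, -1.3]
grip_width: 0.0456
```

```bash
python3 -m creep '[[40,[0,-0.5,0.3],[0,0,0]],[40,[0,-1,0.5],[0,0,0]],[40,[0,-1,0.5],[0,0,0]]]'; python3 -m creep '[[40,[0,-0.5,0],[0,0,0]],[40,[0,-1,0],[0,0,0]],[40,[0,-1,0],[0,0,0]]]';  python3 -c "
from h import *
f=[]
for i in range(5): ctrl.snapshot('top');f.append(ctrl.get_obs()['contact_force'])
print(np.mean(f,0),ctrl.get_obs()['t'],ctrl.get_obs()['eef_pos'])"
```

```text
t: 43.05
eef_pos: [0.5759, -0.1319, 0.2016]
orientation: [0.0, 0.707, -0.707, -0.0]
contact_force: [-2.1, 0.5, 1.9]
grip_width: 0.0451
t: 43.42
eef_pos: [0.577, -0.1318, 0.2016]
orientation: [0.0, 0.707, -0.707, -0.0]
contact_force: [-3.4, 0.8, 2.2]
grip_width: 0.0451
[-4.32929858 -0.18196471  3.45517622] 43.675 [ 0.57700803 -0.1318435   0.20152666]
```

```bash
python3 -m creep '[[40,[0,0,-0.2],[0,0,0]],[40,[0,0,-0.3],[0,0,0]],[40,[0,0,-0.3],[0,0,0]]]'; python3 -c "
from h import *
f=[]
for i in range(5): ctrl.snapshot('top');f.append(ctrl.get_obs()['contact_force'])
print(np.mean(f,0),ctrl.get_obs()['t'],ctrl.get_obs()['eef_pos'])"; python3 -m creep '[[40,[0,-0.5,0],[0,0,0]],[40,[0,-0.5,0],[0,0,0]]]';  python3 -c "
from h import *
f=[]
for i in range(5): ctrl.snapshot('top');f.append(ctrl.get_obs()['contact_force'])
print(np.mean(f,0),ctrl.get_obs()['t'],ctrl.get_obs()['eef_pos'])"
```

```text
t: 44.05
eef_pos: [0.5771, -0.1317, 0.2016]
orientation: [0.0, 0.707, -0.707, -0.0]
contact_force: [-3.3, 0.0, 3.0]
grip_width: 0.045
[-4.04495808 -0.14949673  2.35807901] 44.3 [ 0.57712748 -0.13174604  0.20157153]
t: 44.55
eef_pos: [0.5774, -0.1318, 0.2016]
orientation: [0.0, 0.707, -0.707, -0.0]
contact_force: [-4.5, 0.4, 1.9]
grip_width: 0.0454
[-5.25415399  0.05628834  2.86592491] 44.8 [ 0.57737272 -0.13177718  0.20156229]
```

The force rises with position (about 1.2 N for 0.25 mm of travel), so the lug is on the collar at about 3–5 N. I'll hold, ease off, then open gradually and lift away.

```bash
python3 -m creep '[[40,[0,0,0],[0,0,0]],[40,[0,0,0],[0,0,0]],[40,[0,0,0],[0,0,0]],[40,[0,0.3,0],[0,0,0]],[40,[0,0.6,-0.3],[0,0,0]],[40,[0,0.6,-0.3],[0,0,0]]]' 20; python3 -c "
from h import *
f=[]
for i in range(5): ctrl.snapshot('top');f.append(ctrl.get_obs()['contact_force'])
print(np.mean(f,0),ctrl.get_obs()['t'],ctrl.get_obs()['eef_pos'])"
```

```text
t: 45.55
eef_pos: [0.5772, -0.1317, 0.2017]
orientation: [-0.0, 0.707, -0.707, 0.0]
contact_force: [-3.0, 0.4, -1.2]
grip_width: 0.0452
[-2.56928435 -0.35277096 -1.74334303] 45.8 [ 0.57723719 -0.13166829  0.2017554 ]
```

```bash
python3 -m creep '[[40,[0,0,0.3],[0,0,0]],[40,[0,-0.2,0.5],[0,0,0]],[40,[0,-0.2,0.5],[0,0,0]],[40,[0,-0.2,0.5],[0,0,0]],[40,[0,-0.2,0.5],[0,0,0]],[40,[0,-0.2,0.5],[0,0,0]],[40,[0,-0.2,0.5],[0,0,0]]]' 20; python3 -c "
from h import *
print(ctrl.get_obs()['contact_force'])"
python3 -m creep '[[40,[0,0.2,-0.1],[0,0,0]],[45,[0,0.2,-0.1],[0,0,0]],[47,[0,0.2,-0.1],[0,0,0]],[49,[0,0.2,-0.1],[0,0,0]],[52,[0,0.2,-0.1],[0,0,0]],[56,[0,0.2,-0.1],[0,0,0]],[62,[0,0.2,-0.1],[0,0,0]],[70,[0,0.2,-0.1],[0,0,0]],[75,[0,0.2,-0.1],[0,0,0]],[75,[0,0,-3],[0,0,0]],[75,[0,0,-10],[0,0,0]],[75,[0,0,-22],[0,0,0]],[75,[0,0,-40],[0,0,0]],[75,[0,0,-65],[0,0,0]],[75,[0,10,-95],[0,0,0]],[75,[0,50,-110],[0,0,0]],[75,[0,100,-110],[0,0,0]],[75,[0,150,-110],[0,0,0]],[75,[0,160,-110],[0,0,0]],[75,[0,160,-110],[0,0,0]]]'
python3 - <<'E'
from h import *
P=[]
for i in range(3):
    S=ctrl.snapshot('side');print({n:[(np.round(d['position'],1).tolist(),round(d['p'],2)) for d in ctrl.place_of(S,n)][:1] for n in('tip','elbow','bell','eye')})
T=ctrl.snapshot('top');o=ctrl.get_obs();print(o['t'],o['eef_pos'],o['contact_force'])
c=np.hstack([cv2.resize(T['color'][130:230,270:350],(400,500),interpolation=2),cv2.resize(S['color'][120:220,220:300],(400,500),interpolation=2)])
cv2.imwrite('pics/c8.png',c[:,:,::-1])
E
```

```text
t: 46.68
eef_pos: [0.5773, -0.1318, 0.2016]
orientation: [0.0, 0.707, -0.707, 0.0]
contact_force: [-4.7, -0.4, 1.1]
grip_width: 0.045
[-4.70852998 -0.42421396  1.13708244]
t: 49.18
eef_pos: [0.4178, -0.132, 0.3128]
orientation: [-0.001, 0.707, -0.707, 0.001]
contact_force: [1.1, 0.4, -0.4]
grip_width: 0.0755
{'tip': [([297.9, 179.1], 0.96)], 'elbow': [([245.0, 178.5], 0.84)], 'bell': [([340.3, 350.5], 0.95)], 'eye': [([278.7, 181.8], 0.95)]}
{'tip': [([295.0, 182.5], 0.82)], 'elbow': [([245.8, 179.6], 0.59)], 'bell': [([327.3, 310.3], 0.83)], 'eye': [([277.1, 182.5], 0.98)]}
{'tip': [([292.2, 179.8], 0.72)], 'elbow': [([244.6, 178.6], 0.91)], 'bell': [([311.1, 384.8], 0.84)], 'eye': [([331.6, 288.4], 0.89)]}
49.975 [ 0.41731992 -0.13187173  0.31151694] [ 0.45811228 -0.13569805 -0.26001246]
```

View pics/c8.png

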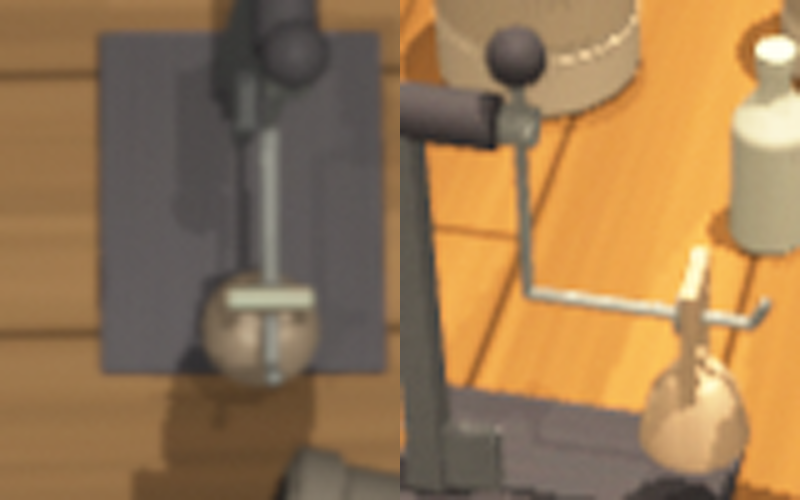

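The bell hangs upright on the arm with its lug against the collar (side crop (690,315)), and the hook is plumb. I'll do a stillness and bystander check, then hand in.

```bash
python3 - <<'E'
from h import *
import time
S1=ctrl.snapshot('side')
for i in range(6): S2=ctrl.snapshot('side')
T=ctrl.snapshot('top')
a,b=[s['color'][100:240,210:320].astype(int) for s in(S1,S2)]
print('max diff',np.abs(a-b).max(),'mean',np.abs(a-b).mean())
x,y,an=.6887,-.1315,0.
for q in((-.111,0,-.116),(-.153,0,-.104)):print('pred',proj(S2,[x+q[0],y,.3+q[2]]),proj(T,[x+q[0],y,.3+q[2]]))
for n in('eye','collar'):print(n,[(np.round(d['position'],1).tolist(),round(d['p'],2)) for s in(S2,T) for d in ctrl.place_of(s,n)])
t0=cv2.imread('pics/top0.png')[:,:,::-1].astype(int)
for n,(u,v) in dict(blank=(233,221),jar=(244,162),cup=(128,181),brush=(284,269),mould=(425,255),bottle=(425,194),box=(193,168)).items():
    print(n,np.abs(t0[v-10:v+10,u-10:u+10]-T['color'][v-10:v+10,u-10:u+10]).mean().round(1))
ctrl.hand_in();print(ctrl.get_obs()['t'])
E
```

```text
max diff 73 mean 1.4833116883116884
pred [279.5515206  181.21797379] [322.19808845 191.03866493]
pred [293.79959158 179.88262934] [322.99157686 205.69975784]
eye [([330.1, 285.2], 0.94), ([312.3, 363.3], 0.89), ([277.9, 182.4], 0.71), ([340.2, 330.3], 0.6), ([279.9, 183.2], 0.45), ([218.2, 264.5], 0.64), ([144.0, 255.8], 0.63), ([320.4, 192.6], 0.58), ([183.4, 274.9], 0.57)]
collar [([246.5, 162.6], 0.18)]
blank 0.8
jar 0.9
cup 0.8
brush 5.5
mould 0.9
bottle 0.9
box 0.8
the job is handed in; nothing more can be done
the job is handed in; nothing more can be done
```

The bell is hanging released by its eye on the hook's arm, upright, with its lug at the collar, and I handed the job in about 50 s into the 72 s allowed. No verdict came back.

**What I did**
- **Steadying:** I eased the closed fingers in from one side until the hook rested on them, let the bouncing die out, then backed off slowly. It was left plumb and still.
- **Finding the eye:** both pale bells were edge-on to the cameras. I gripped the likelier one and turned it a few millimetres off the bench; the opening under the tab then showed.
- **Hanging it:** I threaded the tip, lowered the bell onto the arm and slid it to the collar. I held about 3–5 N there for over half a second, released it and moved the arm clear.

**Last checks**
- **Seating:** the eye was found within about 2 pixels of the expected seat in both views. That is a few millimetres, too coarse to confirm the 3.5 mm gap limit. The lug looks flush with the collar in the last picture viewed.
- **Bystanders:** six of the seven image patches are unchanged. The brush patch differs slightly more (5.5 against about 0.9 grey levels), which may be the arm's shadow; nothing went near it.
- **Stillness, not clean:** frames about 0.3 s apart had a mean difference of 1.5 grey levels but a maximum of 73 at some pixels. That could be edge noise or a slight remaining sway.

**What went less well**
- **Lowering onto the arm:** the bell briefly bore on it with about 12 N (limit 15 N) before I eased off, so that was less gentle than intended.
- **Collar detector:** it never found the collar reliably, so I judged contact from the force rising as the bell moved.

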